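# Clear the chip guard and hold it open at 50 degrees

## Task

Someone left a thin-walled copper bush standing on the chip guard of the drilling fixture: before opening the guard, take the bush off, squeezing it with no more than 20 N so that it keeps its shape, and set it down upright in the green tray without dropping it, then let go of it. Then lift the guard by its red bar to 50 degrees (within 5 degrees) and stay there holding it, because it falls shut by itself: the program finishes with the gripper still holding the guard open. Leave the other things on the bench alone.

Things in the scene. Friction and masses are not known exactly. Their poses are not given: they have to be found in the camera images.
- bush_center (a point): centre (half-way up) of the loose copper bush: an upright thin-walled tube, outer diameter 40 mm, inner diameter 33 mm, 40 mm tall, about 120 g. At the start it stands on the closed guard, between the red bar and the hinge. z axis along its bore.
- tray_in (a point): centre of the inner floor of the green tray (fixed to the bench): 150 x 150 mm, walls 5 mm thick, inner floor 5 mm and rim 14 mm above the bench.
- fixture: grey cast drilling fixture, bolted to the bench: 220 mm along its own x, 240 mm along its own y, 90 mm high, with a brass part in a vise inside. Origin at the centre of its underside. Its own +x points from the front (bar side) to the hinge side, its z up.
- guard (a joint): opening angle of the chip guard in rad: 0 closed (level), grows as the front edge rises, stop at 1.4; 50 degrees is 0.873. Guard: yellow frame with a clear window, 220 x 240 mm, 6 mm thick, about 0.5 kg, no spring and almost no friction: it falls shut from any angle when let go.
- guard_hinge (a point): middle of the guard's hinge line, at the guard's underside, 90 mm above the bench, on the far (+x) edge of the fixture. The point turns with the guard; the hinge line is its y axis, parallel to the fixture's y.
- guard_bar (a point): middle of the red round grab bar on the guard: bar 12 mm thick and 110 mm long along the fixture's y, on a post at each end; its centre line is 35 mm above the guard's top face, 30 mm in from the front edge. Seen from the hinge it lies 190 mm towards the front and 41 mm above (guard closed). The bar turns with the guard, so it turns between the pads of a gripper that keeps its own attitude.
- scrap_tray: red scrap tray, fixed, same size as the green one, with two grey scrap rings in it: not the place for the bush. Origin at the centre of its underside.
- oiler: clear oil bottle with a red cap, 60 mm diameter, 150 mm tall, standing; bystander. Origin at the centre of its underside.
- cup: open steel cup, 76 mm diameter, 85 mm tall; bystander. Origin at the centre of its underside.
- wrench: wrench lying on the bench; bystander.
- brush: brush lying on the bench; bystander.
- billet: upright steel billet, 44 mm diameter, 60 mm tall; bystander. Origin at the centre of its underside.
- block: aluminium block 90 x 50 x 40 mm; bystander. Origin at the centre of its underside.
There are look-alikes about, which are no part of the job. Of the things like the part that bears tray_in, leave any that is grey; of the rest the smaller one is meant. Of the things shaped like the part that bears bush_center, the copper one is meant.

How it is judged:
By the outcome, as a careful person would: the job done as asked, in the order asked, and still so for the second after the job is handed in, while the arm keeps its last pose, push and grip.
It also fails if it takes over 72 s, if anything falls off the work surface, if the arm or the gripper's body presses on something with over 40 N, if the wrist force passes 120 N, or if a joint passes its speed limit or range.

## Robot

A 6-joint arm with a two-finger parallel gripper is mounted at the origin on the work surface. World frame = base frame: x ahead of the robot, y to its left, z up, the work surface at z = 0. Lengths are in m, angles in rad, forces in N, time in s.
With the tool pointing down it reaches from about 0.35 to 0.85 m from the base axis. Payload 8.1 kg.
Tool frame: the origin (TCP) lies midway between the tips of the shut fingers; the grasp point (between the pads) lies 19 mm behind it; z points along the fingers, y is the line along which they close (so a half turn about z gives the same grasp; the last joint's range is limited). The gripper opens to 93 mm and grips with 3 to 60 N. Pads are 15 mm wide; open, the fingers measure 128 mm over their backs; the gripper's body (75 mm by 188 mm) begins 65 mm behind the grasp point.
Start: joints at [1.171, 0.13, 1.488, -0, 1.523, -0.085], TCP at [0.186, 0.571, 0.219] pointing down, gripper open.
Joint ranges: [-2.96, 2.96], [-0.89, 2.26], [0.02, 2.5], [-1.34, 4.48], [0, 2.73], [-2.66, 2.66]. Speed limits (rad/s): [2.39, 2.39, 2.79, 3.14, 3.14, 3.14].

## Interface

Orientations are given as a rotation vector (axis times angle).
In Python, from plant import read_state, read_camera, camera_model, close_job gives the robot as it stands. The module is installed in compiled form; this text tells all that it offers.
- The arm moves only by the tool carry_out, never from a script. Its argument "moves" is a list of rows, each an object of numbers: "jaw": the finger opening in m, from 0 to 0.093; "dx", "dy", "dz": the shift along the tool's x, y, z in m; "yaw": the turn about the tool's z in rad. In form: [{"jaw": .., "dx": .., "dy": .., "dz": .., "yaw": ..}, ...]. A call has 1 to 8 rows; each row shifts and turns the commanded pose from where the row before left it, along the tool's axes as they then stand; what a row does not reach is not made up. A row lasts 1/8 s, in which the tool goes at most 62.5 mm and 10.7 degrees, less where a joint would pass 70% of its speed; a pose out of reach is approached as far as the arm can. A call is refused whole if a number of a shift passes 0.0625 or a number of a turn 0.188, either way. A call with a gripper value outside its range is refused whole. The fingers move at their own pace and stop on an object; "grip_force" is the grip in N (left out, the last holds). Time passes only in rows, so rows that do not move let the fingers close. It gives the time, the measured TCP pose, the force, the opening and the grip force at its end, in the units of the state.
- read_state(): the state, without advancing time (a new reading comes with each control period).
- read_camera(name): name is "scene" or "side" or "wrist"; returns the picture (384x512x3 uint8, red, green, blue); there is no depth.
- camera_model(name): a dict with "camera_matrix" (3x3 intrinsics, pixels), "view" (4x4, takes a point from world to camera coordinates). Camera axes: x right, y up, looking along -z (the intrinsics and any distortion apply to the point x, -y, -z); pixel columns grow to the right and rows downward; lengths in m; the calibration is good to about 2 mm. A picture is of the moment at which its call begins: read the wrist's pose just before it. camera_model takes no time and is no camera call; for the wrist camera it gives the pose at the moment of the call.
- close_job(): hands the job in; it is judged then, once.
The state is a dict: "t": time; "q": joint angles; "dq": joint speeds; "joint_torque": joint torques, N m; "tool_pos": TCP position; "orientation": TCP orientation; "force": force on the tool from outside, world axes, zero at the start; "wrist_torque": the same for the moment, N m; "opening": finger opening in m; "gripper_force": force on a finger pad.
Only numpy, scipy, OpenCV 4.12 (cv2) and the standard library are available. Lean on these libraries where they do the work, as an engineer would, in place of code of your own. Each camera call takes 0.05 s, during which the arm holds its last target. There are 200 camera calls.

## Working session

There is one attempt and no reset: what is moved stays moved. The work goes in short steps, Python scripts to look and compute and a tool call to move; the robot and the scene stay as the last step left them, time stands still between calls to the robot, and variables do not carry over. Pictures are saved under pics/ and viewed, at most 11 in all, crops included, and the job is handed in when it is done.

Besides the shell and the picture viewer there is one more tool, called in YAML: its name, and indented under it one key for each argument. carry_out: Moves the arm, as the interface text tells. Its arguments: {"type":"object","properties":{"moves":{"type":"array","items":{"type":"object","properties":{"jaw":{"type":"number"},"dx":{"type":"number"},"dy":{"type":"number"},"dz":{"type":"number"},"yaw":{"type":"number"}}}},"grip_force":{"type":"number"}},"required":["moves"]}

```bash
mkdir -p pics; cat > h.py <<'E'
import numpy as np, cv2
from plant import *
def snap(n,f):
    m=camera_model(n); im=read_camera(n); cv2.imwrite('pics/'+f,im[:,:,::-1]); return im,m
def ray(m,u,v):
    K=np.array(m['camera_matrix']);V=np.array(m['view']);d=np.linalg.inv(K)@[u,v,1];d=np.array([d[0],-d[1],-d[2]])
    R=V[:3,:3];return -R.T@V[:3,3],R.T@d
def onz(m,u,v,z):
    o,d=ray(m,u,v);return o+d*(z-o[2])/d[2]
def proj(m,p):
    V=np.array(m['view']);c=V[:3,:3]@p+V[:3,3];q=np.array(m['camera_matrix'])@[c[0],-c[1],-c[2]];return q[:2]/q[2]
E
python3 - <<'E'
from h import *
a,m=snap('scene','s1.png');b,n=snap('side','d1.png')
print(m,n,read_state())
cv2.imwrite('pics/both.png',cv2.resize(np.hstack([a,b])[:,:,::-1],(800,300)))
E
```

```text
{'camera_matrix': array([[485.81248868,   0.        , 261.83958713],
       [  0.        , 485.81248868, 184.68534278],
       [  0.        ,   0.        ,   1.        ]]), 'view': array([[-0.00576818,  0.9998948 ,  0.01330857, -0.00311606],
       [-0.64103229, -0.01391189,  0.76738782,  0.19650712],
       [ 0.76749223, -0.00410479,  0.6410451 , -1.94231268],
       [ 0.        ,  0.        ,  0.        ,  1.        ]])} {'camera_matrix': array([[440.22173387,   0.        , 260.68191044],
       [  0.        , 440.22173387, 186.85880833],
       [  0.        ,   0.        ,   1.        ]]), 'view': array([[-0.9070374 , -0.42060884, -0.01927053,  0.40824572],
       [ 0.1879504 , -0.44541845,  0.87537252, -0.20035054],
       [-0.37677288,  0.79037371,  0.48306479, -1.48690157],
       [ 0.        ,  0.        ,  0.        ,  1.        ]])} {'t': 0.1, 'q': array([ 1.17058176e+00,  1.31085627e-01,  1.48922069e+00, -1.05330340e-05,
        1.52301602e+00, -8.53795963e-02]), 'dq': array([ 2.87587290e-05, -1.82328339e-03, -1.45158145e-03,  2.83382408e-04,
        1.13998488e-03,  5.04105324e-04]), 'joint_torque': array([-6.62192383e-05, -5.61340427e+01, -4.93096697e+01,  7.69560342e-02,
        2.89392908e-02, -8.32320256e-05]), 'tool_pos': array([0.18555386, 0.570015  , 0.21766475]), 'orientation': array([-4.92437108e-01, -3.10234663e+00,  2.64091110e-03]), 'force': array([0.5856962 , 0.76064262, 0.60149715]), 'wrist_torque': array([ 0.01679858,  0.04316505, -0.00277314]), 'gripper_force': 0.0, 'opening': 0.09313718032334886}
```

View pics/s1.png

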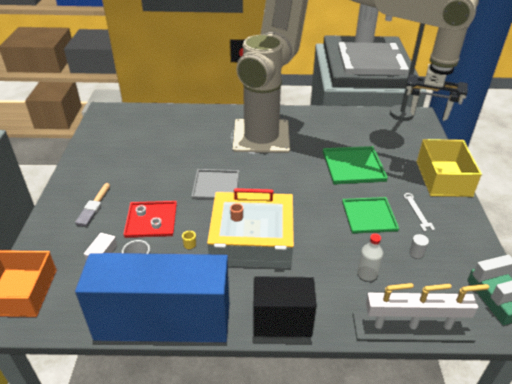

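View pics/d1.png

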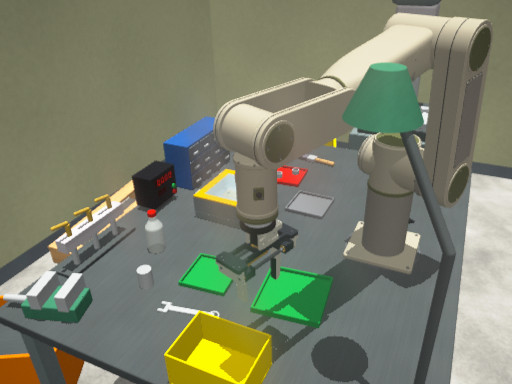

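Scene view: the copper bush is on the guard at (236,213), with a brass look-alike on the bench at (189,240). The red bar is at (254,193). There are two green trays, at (355,165) and (370,215), plus a grey one at (215,183) and a red one at (151,218). The side view shows the green trays at (208,274) and (292,295). Next I'll measure their sizes.

```bash
python3 - <<'E'
from h import *
a=cv2.imread('pics/s1.png')[:,:,::-1];m=camera_model('scene')
hsv=cv2.cvtColor(np.ascontiguousarray(a),cv2.COLOR_RGB2HSV)
def blobs(lo,hi,roi,amin):
    k=cv2.inRange(hsv,lo,hi);z=np.zeros_like(k);u0,u1,v0,v1=roi;z[v0:v1,u0:u1]=k[v0:v1,u0:u1]
    cs,_=cv2.findContours(z,cv2.RETR_EXTERNAL,cv2.CHAIN_APPROX_NONE);return [c[:,0] for c in cs if cv2.contourArea(c)>amin]
def quad(c):
    h=cv2.convexHull(c);e=4
    for e in np.arange(1,15,.5):
        q=cv2.approxPolyDP(h,e,True)
        if len(q)<=4:break
    return q[:,0]
for c in blobs((45,80,40),(80,255,255),(300,420,130,250),300):
    P=np.array([onz(m,*p,.014) for p in c.astype(float)])[:,:2]
    print('green',c.mean(0),cv2.minAreaRect(P.astype(np.float32)))
# side green
b=cv2.imread('pics/d1.png');n=camera_model('side');
for c in blobs((22,150,120),(35,255,255),(200,305,185,270),300):
    P=np.array([onz(m,*p,.096) for p in c.astype(float)])[:,:2]
    print('yellow',cv2.minAreaRect(P.astype(np.float32)),[onz(m,*p,.096).round(3) for p in quad(c).astype(float)],quad(c).tolist())
k=cv2.inRange(hsv,(0,120,60),(6,255,255))|cv2.inRange(hsv,(174,120,60),(180,255,255))
for c in [c[:,0] for c in cv2.findContours(k,0,1)[0] if cv2.contourArea(c)>20]:
    x,y,w,h=cv2.boundingRect(c);print('red',x,y,w,h)
x=a[150:250,170:310];cv2.imwrite('pics/crop.png',cv2.resize(x[:,:,::-1],None,fx=5,fy=5,interpolation=cv2.INTER_CUBIC))
for v in range(203,224,2): print(v,hsv[v,226:248].tolist()[::3])
E
```

```text
green [369.44516129 214.68387097] ((0.4642568528652191, 0.3555741012096405), (0.16440531611442566, 0.15464548766613007), 4.866761207580566)
green [353.69590643 164.88304094] ((0.19571056962013245, 0.34253767132759094), (0.21877571940422058, 0.20559921860694885), 5.322455406188965)
yellow ((0.5724791884422302, -0.024676501750946045), (0.23842088878154755, 0.21905776858329773), 88.53298950195312) [array([ 0.465, -0.136,  0.096]), array([0.47 , 0.096, 0.096]), array([0.682, 0.09 , 0.096]), array([ 0.675, -0.145,  0.096])] [[217, 193], [291, 195], [292, 245], [208, 242]]
red 370 233 11 11
red 124 201 53 37
red 234 188 40 12
203 [[70, 6, 243], [70, 6, 244], [23, 25, 242], [15, 98, 246], [17, 103, 249], [24, 40, 244], [27, 22, 241], [26, 35, 241]]
205 [[88, 14, 235], [86, 8, 234], [9, 112, 205], [8, 143, 143], [9, 148, 148], [9, 107, 229], [93, 12, 236], [90, 12, 236]]
207 [[88, 15, 234], [19, 19, 226], [9, 150, 134], [9, 145, 137], [8, 141, 141], [9, 150, 175], [86, 8, 232], [90, 13, 234]]
209 [[88, 14, 235], [30, 8, 218], [9, 144, 179], [9, 142, 135], [8, 144, 140], [9, 145, 216], [88, 1
[... 192 characters left out ...]
 133], [10, 143, 146], [9, 146, 147], [9, 145, 123], [85, 13, 227], [85, 14, 238]]
215 [[90, 12, 236], [87, 20, 225], [8, 145, 134], [9, 140, 138], [9, 147, 137], [9, 151, 118], [90, 15, 226], [88, 13, 238]]
217 [[90, 12, 238], [88, 17, 225], [9, 149, 135], [10, 143, 139], [10, 143, 136], [8, 142, 122], [87, 11, 230], [88, 13, 238]]
219 [[90, 12, 236], [88, 14, 229], [8, 97, 145], [9, 155, 135], [9, 150, 133], [9, 73, 136], [73, 7, 242], [68, 9, 240]]
221 [[87, 12, 235], [90, 12, 229], [88, 14, 226], [12, 45, 170], [14, 31, 180], [90, 9, 234], [51, 7, 244], [35, 13, 243]]
223 [[93, 12, 236], [90, 12, 230], [90, 12, 238], [90, 13, 238], [90, 8, 245], [87, 9, 245], [47, 9, 242], [36, 15, 242]]
```

View pics/crop.png

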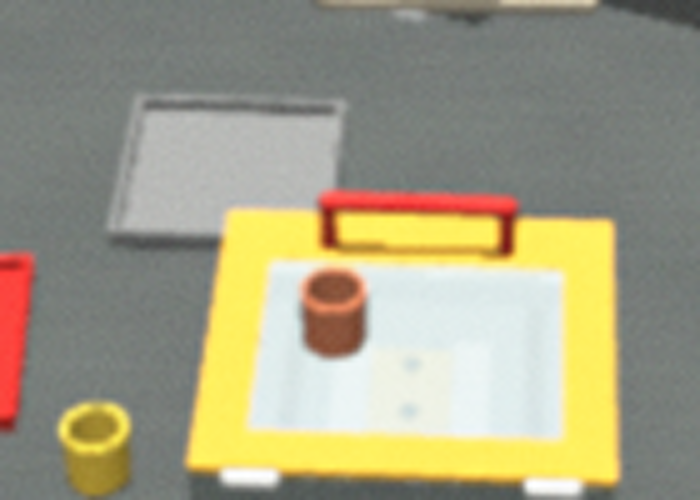

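The crop shows the copper bush, with its rim centre at about (236.6,207) full-frame. The red bar runs from (236,190) to (273,191). The meant tray is the smaller green one (160 mm outer) at (369,215); the other is about 212 mm. Next I'll compute the points.

```bash
python3 - <<'E'
from h import *
m=camera_model('scene')
a=cv2.imread('pics/s1.png');hsv=cv2.cvtColor(a,cv2.COLOR_BGR2HSV)
k=cv2.inRange(hsv,(5,90,60),(13,220,255));k[:200]=0;k[226:]=0;k[:,:224]=0;k[:,250:]=0
x,y,w,h=cv2.boundingRect(k);print('bush bb',x,y,w,h)
c=np.array([.55,-.06,.116])
# centre: mid-bbox approx: fit by projecting cylinder bbox
from scipy.optimize import least_squares
t=np.linspace(0,6.28,60)
def bb(xy):
    P=np.array([proj(m,np.array([xy[0]+.02*np.cos(s),xy[1]+.02*np.sin(s),z])) for s in t for z in(.096,.136)])
    return np.r_[P.min(0),P.max(0)]
r=least_squares(lambda p:bb(p)-np.array([x-.5,y-.5,x+w-.5,y+h-.5]),[.55,-.06]);print('bush',r.x,r.fun)
kr=(cv2.inRange(hsv,(0,120,60),(6,255,255))|cv2.inRange(hsv,(174,120,60),(180,255,255)));kr[:186]=0;kr[202:]=0;kr[:,:230]=0;kr[:,280:]=0
for u in range(233,276,3): print(u,np.nonzero(kr[:,u])[0],end=' ')
for u in (238,254.,270):print(onz(m,u,190.8,.131).round(4))
s=read_state();R=cv2.Rodrigues(s['orientation'])[0];print(R.round(3),s['tool_pos'])
E
```

```text
bush bb 231 204 12 17
bush [ 0.57195588 -0.06943403] [-0.93522906 -1.16815113  0.95474217  1.08390076]
233 [] 236 [188 189 190 191 197 198] 239 [188 189 190 191] 242 [188 189 190 191] 245 [189 190 191] 248 [189 190 191] 251 [189 190 191] 254 [189 190 191] 257 [189 190 191] 260 [189 190 191] 263 [189 190 191] 266 [189 190 191] 269 [189 190 191 192] 272 [190 191 192 193] 275 [] [ 0.4939 -0.0684  0.131 ]
[ 0.4929 -0.0197  0.131 ]
[0.4918 0.0291 0.131 ]
[[-0.951  0.31  -0.001]
 [ 0.31   0.951 -0.002]
 [ 0.    -0.002 -1.   ]] [0.18555386 0.570015   0.21766475]
```

carry_out:
  moves:
    - {"yaw": -0.16,"jaw": 0.093}
    - {"yaw": -0.155}
    - {"dx": -0.0276,"dy": -0.0457}
    - {"dx": -0.0276,"dy": -0.0457}
    - {"dx": -0.0276,"dy": -0.0457}
    - {"dx": -0.0276,"dy": -0.0457}
    - {"dx": -0.0276,"dy": -0.0457}
    - {"dx": -0.0276,"dy": -0.0457}
  grip_force: 12

```text
invalid input at $.moves[0]: expected keys jaw, dx, dy, dz, yaw
```

carry_out:
  moves:
    - {"dx": -0.0276,"dy": -0.0457}
    - {"dx": -0.0276,"dy": -0.0457}
    - {"dx": -0.0276,"dy": -0.0457}
    - {"dx": -0.0276,"dy": -0.0457}
    - {"dx": -0.0276,"dy": -0.0457}
    - {"dx": -0.0276,"dy": -0.0457}
    - {"dx": -0.0276,"dy": -0.0457}
    - {}

```text
invalid input at $.moves[0]: expected keys jaw, dx, dy, dz, yaw
```

```bash
python3 - <<'E'
from h import *
a,m=snap('wrist','w1.png');s=read_state();np.save('w1.npy',m['view'])
print(s['tool_pos'],cv2.Rodrigues(s['orientation'])[0].round(3),s['q'].round(2),proj(m,np.array([.572,-.0694,.136])))
E
```

```text
[0.18559062 0.57013771 0.21783046] [[-0.951  0.31  -0.001]
 [ 0.31   0.951 -0.001]
 [ 0.    -0.001 -1.   ]] [ 1.17  0.13  1.49  0.    1.52 -0.09] [-163.71580203  668.89592994]
```

View pics/w1.png

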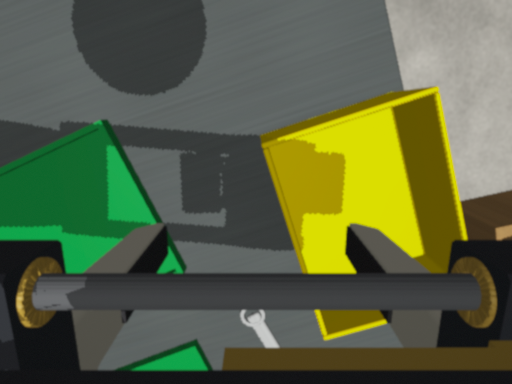

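The moves were refused because every key is required. The wrist view still shows the start: green tray at left (90,190), yellow box at right (370,200). I'll resend with full rows.

carry_out:
  moves:
    - {"jaw": 0.093,"dx": 0,"dy": 0,"dz": 0,"yaw": -0.16}
    - {"jaw": 0.093,"dx": 0,"dy": 0,"dz": 0,"yaw": -0.155}
    - {"jaw": 0.093,"dx": -0.0276,"dy": -0.0457,"dz": 0,"yaw": 0}
    - {"jaw": 0.093,"dx": -0.0276,"dy": -0.0457,"dz": 0,"yaw": 0}
    - {"jaw": 0.093,"dx": -0.0276,"dy": -0.0457,"dz": 0,"yaw": 0}
    - {"jaw": 0.093,"dx": -0.0276,"dy": -0.0457,"dz": 0,"yaw": 0}
    - {"jaw": 0.093,"dx": -0.0276,"dy": -0.0457,"dz": 0,"yaw": 0}
    - {"jaw": 0.093,"dx": -0.0276,"dy": -0.0457,"dz": 0,"yaw": 0}
  grip_force: 12

```text
t: 1.15
tool_pos: [0.3519, 0.2948, 0.2184]
orientation: [0.001, -3.142, 0.0]
force: [0.5, 0.7, 0.2]
opening: 0.0929
gripper_force: 0.0
```

carry_out:
  moves:
    - {"jaw": 0.093,"dx": -0.0276,"dy": -0.0457,"dz": 0,"yaw": 0}
    - {"jaw": 0.093,"dx": -0.0276,"dy": -0.0457,"dz": 0,"yaw": 0}
    - {"jaw": 0.093,"dx": -0.0276,"dy": -0.0457,"dz": 0,"yaw": 0}
    - {"jaw": 0.093,"dx": -0.0276,"dy": -0.0457,"dz": 0,"yaw": 0}
    - {"jaw": 0.093,"dx": -0.0276,"dy": -0.0457,"dz": 0,"yaw": 0}
    - {"jaw": 0.093,"dx": -0.0276,"dy": -0.0457,"dz": 0,"yaw": 0}
    - {"jaw": 0.093,"dx": 0,"dy": 0,"dz": 0,"yaw": 0}
    - {"jaw": 0.093,"dx": 0,"dy": 0,"dz": 0,"yaw": 0}

```text
t: 2.15
tool_pos: [0.5167, 0.0223, 0.2182]
orientation: [-0.001, -3.14, -0.001]
force: [-0.3, 0.8, -0.6]
opening: 0.0933
gripper_force: 0.0
```

```bash
python3 - <<'E'
from h import *
a,m=snap('wrist','w2.png');s=read_state()
print(s['tool_pos'],cv2.Rodrigues(s['orientation'])[0].round(3),s['q'].round(2),proj(m,np.array([.572,-.0694,.136])),proj(m,np.array([.572,-.0694,.096])))
for p in [(.4925,-.02,.131)]: print(proj(m,np.array(p)))
E
```

```text
[0.51658627 0.02286993 0.21834851] [[-1.    -0.001 -0.001]
 [-0.001  1.     0.   ]
 [ 0.001  0.    -1.   ]] [-0.06 -0.09  1.72  0.    1.52 -1.63] [141.62536578 266.62120183] [156.0452545  246.89029083]
[200.60329098 167.05456258]
```

View pics/w2.png

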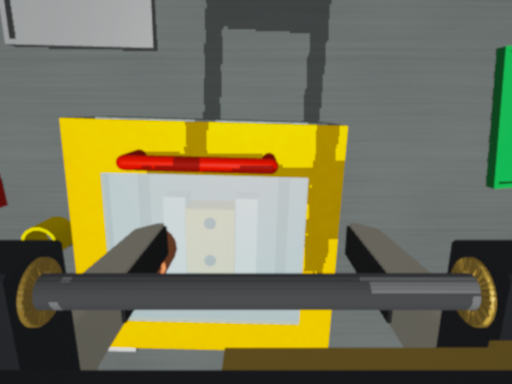

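The wrist view shows the bar from (118,161) to (278,165) and the guard's front edge from (60,118) to (348,126). The bush is half hidden behind a finger at (170,250). I'll shift sideways to see it between the fingers.

carry_out:
  moves:
    - {"jaw": 0.093,"dx": 0,"dy": -0.046,"dz": 0,"yaw": 0}
    - {"jaw": 0.093,"dx": 0,"dy": -0.046,"dz": 0,"yaw": 0}
    - {"jaw": 0.093,"dx": 0,"dy": 0,"dz": 0,"yaw": 0}
    - {"jaw": 0.093,"dx": 0,"dy": 0,"dz": 0,"yaw": 0}

```text
t: 2.7
tool_pos: [0.5169, -0.0685, 0.2187]
orientation: [-0.001, 3.141, 0.001]
force: [0.2, 0.7, 0.7]
opening: 0.0929
gripper_force: 0.0
```

```bash
python3 - <<'E'
from h import *
a,m=snap('wrist','w3.png');s=read_state();print(s['tool_pos'])
hsv=cv2.cvtColor(np.ascontiguousarray(a),cv2.COLOR_RGB2HSV)
k=cv2.inRange(hsv,(5,90,60),(13,220,255));k[272:]=0;k[:,:175]=0;k[:,340:]=0
x,y,w,h=cv2.boundingRect(k);print('bush bb',x,y,w,h,proj(m,np.array([.572,-.0694,.136])))
for z in (.096,.116,.136): print(z,onz(m,x+w/2-.5,y+h/2,z),onz(m,x,240,z)[1],onz(m,x+w-1,240,z)[1])
kr=(cv2.inRange(hsv,(0,120,60),(4,255,255))|cv2.inRange(hsv,(175,120,60),(180,255,255)));kr[272:]=0
kr[:,:110]=0
x,y,w,h=cv2.boundingRect(kr);print('bar bb',x,y,w,h)
for u in (x+12,x+w//2,x+w-12):
    r=np.nonzero(kr[:,u])[0];print(u,r.min(),r.max(),onz(m,u,(r.min()+r.max())/2,.133))
cv2.imwrite('pics/w3c.png',a[100:300,:,::-1])
E
```

```text
[ 0.51699128 -0.06823973  0.21868921]
bush bb 231 227 48 45 [255.2360393  265.91986821]
0.096 [ 0.5751884  -0.07020333  0.096     ] -0.09158468856828415 -0.0488296096908163
0.116 [ 0.56654267 -0.0700982   0.116     ] -0.08999933965055759 -0.05020416950620534
0.136 [ 0.55789694 -0.06999307  0.136     ] -0.08841399073283103 -0.05157872932159438
bar bb 239 151 158 21
251 154 167 [ 0.48764407 -0.0726514   0.133     ]
318 158 169 [ 0.48982612 -0.0224225   0.133     ]
385 158 171 [0.49050093 0.0278722  0.133     ]
```

View pics/w3c.png

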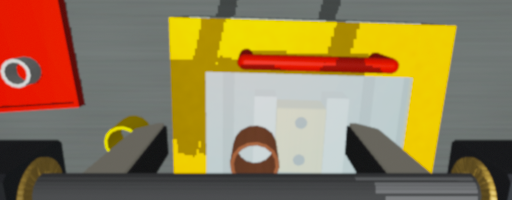

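The crop shows the bush between the fingers, centred at column 255 with its base edge at row 227. That gives (0.572,-0.070), in agreement with the scene view. Now I'll go over it and down.

carry_out:
  moves:
    - {"jaw": 0.093,"dx": -0.0275,"dy": -0.001,"dz": 0,"yaw": 0}
    - {"jaw": 0.093,"dx": -0.028,"dy": -0.001,"dz": 0,"yaw": 0}
    - {"jaw": 0.093,"dx": 0,"dy": 0,"dz": 0.03,"yaw": 0}
    - {"jaw": 0.093,"dx": 0,"dy": 0,"dz": 0.03,"yaw": 0}
    - {"jaw": 0.093,"dx": 0,"dy": 0,"dz": 0.03,"yaw": 0}
    - {"jaw": 0.093,"dx": 0,"dy": 0,"dz": 0.023,"yaw": 0}
    - {"jaw": 0.093,"dx": 0,"dy": 0,"dz": 0,"yaw": 0}
    - {"jaw": 0.093,"dx": 0,"dy": 0,"dz": 0,"yaw": 0}

```text
t: 3.75
tool_pos: [0.5732, -0.071, 0.1068]
orientation: [-0.002, 3.14, -0.0]
force: [-0.1, -1.1, 0.5]
opening: 0.0928
gripper_force: 0.0
```

carry_out:
  moves:
    - {"jaw": 0.06,"dx": 0,"dy": 0,"dz": 0,"yaw": 0}
    - {"jaw": 0.05,"dx": 0,"dy": 0,"dz": 0,"yaw": 0}
    - {"jaw": 0.044,"dx": 0,"dy": 0,"dz": 0,"yaw": 0}
    - {"jaw": 0.04,"dx": 0,"dy": 0,"dz": 0,"yaw": 0}
    - {"jaw": 0.036,"dx": 0,"dy": 0,"dz": 0,"yaw": 0}
    - {"jaw": 0.03,"dx": 0,"dy": 0,"dz": 0,"yaw": 0}
    - {"jaw": 0.03,"dx": 0,"dy": 0,"dz": 0,"yaw": 0}
    - {"jaw": 0.03,"dx": 0,"dy": 0,"dz": 0,"yaw": 0}
  grip_force: 12

```text
t: 4.75
tool_pos: [0.5725, -0.0717, 0.1056]
orientation: [0.0, -3.141, -0.0]
force: [-0.1, 0.1, 0.2]
opening: 0.04
gripper_force: 12.0
```

carry_out:
  moves:
    - {"jaw": 0.03,"dx": 0,"dy": 0,"dz": -0.01,"yaw": 0}
    - {"jaw": 0.03,"dx": 0,"dy": 0,"dz": -0.025,"yaw": 0}
    - {"jaw": 0.03,"dx": 0,"dy": 0,"dz": -0.035,"yaw": 0}
    - {"jaw": 0.03,"dx": 0,"dy": 0.02,"dz": -0.03,"yaw": 0}
    - {"jaw": 0.03,"dx": 0.01,"dy": 0.037,"dz": 0,"yaw": 0}
    - {"jaw": 0.03,"dx": 0.01,"dy": 0.04,"dz": 0,"yaw": 0}
    - {"jaw": 0.03,"dx": 0.01,"dy": 0.04,"dz": 0,"yaw": 0}
    - {"jaw": 0.03,"dx": 0.01,"dy": 0.04,"dz": 0,"yaw": 0}

```text
t: 5.75
tool_pos: [0.5322, 0.1064, 0.2064]
orientation: [0.0, 3.141, 0.0]
force: [0.1, -0.1, -1.9]
opening: 0.0396
gripper_force: 12.0
```

carry_out:
  moves:
    - {"jaw": 0.03,"dx": 0.01,"dy": 0.04,"dz": 0,"yaw": 0}
    - {"jaw": 0.03,"dx": 0.01,"dy": 0.04,"dz": 0,"yaw": 0}
    - {"jaw": 0.03,"dx": 0.01,"dy": 0.04,"dz": 0,"yaw": 0}
    - {"jaw": 0.03,"dx": 0.01,"dy": 0.04,"dz": 0,"yaw": 0}
    - {"jaw": 0.03,"dx": 0.01,"dy": 0.04,"dz": 0,"yaw": 0}
    - {"jaw": 0.03,"dx": 0.01,"dy": 0.03,"dz": 0,"yaw": 0}
    - {"jaw": 0.03,"dx": 0.008,"dy": 0.02,"dz": 0,"yaw": 0}
    - {"jaw": 0.03,"dx": 0,"dy": 0,"dz": 0,"yaw": 0}

```text
t: 6.75
tool_pos: [0.4639, 0.3561, 0.2058]
orientation: [-0.003, 3.142, -0.0]
force: [1.0, 0.1, -0.9]
opening: 0.0399
gripper_force: 12.0
```

```bash
python3 - <<'E'
from h import *
a,m=snap('wrist','w4.png');s=read_state();print(s['tool_pos'],s['opening'],s['gripper_force'])
print([proj(m,np.array([.464+i*.08,.356+j*.08,.014])).round() for i in(-1,1) for j in(-1,1)])
E
```

```text
[0.46444055 0.35516116 0.20578909] 0.03976587792433137 11.99981952086091
[array([178.,  95.]), array([335.,  96.]), array([185., 243.]), array([327., 243.])]
```

View pics/w4.png

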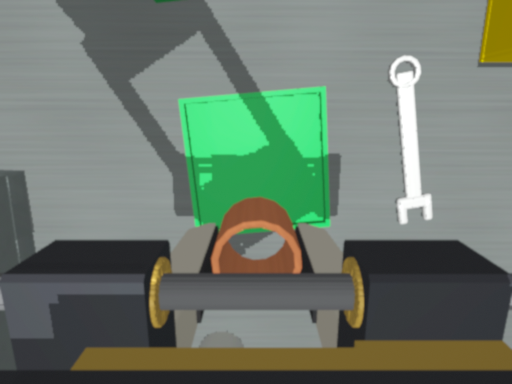

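The bush is held level. Its tray is below, with corners at (180,99), (326,88), (329,227) and (196,228), which looks slightly nearer the robot than I estimated. I'll compute it from the corners.

```bash
python3 - <<'E'
from h import *
m=camera_model('wrist')
a=cv2.imread('pics/w4.png');hsv=cv2.cvtColor(a,cv2.COLOR_BGR2HSV);k=cv2.inRange(hsv,(45,80,40),(85,255,255));k[:50]=0;k[235:]=0
c=max(cv2.findContours(k,0,1)[0],key=cv2.contourArea);q=cv2.approxPolyDP(cv2.convexHull(c),5,True)[:,0];print(q.tolist())
P=np.array([onz(m,*p,.014) for p in q.astype(float)]);print(P.round(3),P.mean(0))
E
```

```text
[[325, 86], [330, 225], [195, 226], [178, 99]]
[[0.375 0.424 0.014]
 [0.523 0.437 0.014]
 [0.525 0.286 0.014]
 [0.388 0.275 0.014]] [0.45265973 0.35557333 0.014     ]
```

carry_out:
  moves:
    - {"jaw": 0.03,"dx": 0.006,"dy": 0,"dz": 0.03,"yaw": 0}
    - {"jaw": 0.03,"dx": 0,"dy": 0,"dz": 0.04,"yaw": 0}
    - {"jaw": 0.03,"dx": 0,"dy": 0,"dz": 0.04,"yaw": 0}
    - {"jaw": 0.03,"dx": 0,"dy": 0,"dz": 0.035,"yaw": 0}
    - {"jaw": 0.03,"dx": 0,"dy": 0,"dz": 0.025,"yaw": 0}
    - {"jaw": 0.03,"dx": 0,"dy": 0,"dz": 0.01,"yaw": 0}
    - {"jaw": 0.03,"dx": 0,"dy": 0,"dz": 0.005,"yaw": 0}
    - {"jaw": 0.03,"dx": 0,"dy": 0,"dz": 0,"yaw": 0}

```text
t: 7.8
tool_pos: [0.4592, 0.3552, 0.0215]
orientation: [0.0, 3.141, 0.001]
force: [-0.5, 0.6, -1.0]
opening: 0.0399
gripper_force: 12.0
```

carry_out:
  moves:
    - {"jaw": 0.03,"dx": 0,"dy": 0,"dz": 0.002,"yaw": 0}
    - {"jaw": 0.03,"dx": 0,"dy": 0,"dz": 0.001,"yaw": 0}
    - {"jaw": 0.03,"dx": 0,"dy": 0,"dz": 0,"yaw": 0}

```text
t: 8.18
tool_pos: [0.4586, 0.3553, 0.0179]
orientation: [-0.001, 3.141, 0.0]
force: [-0.1, -0.0, -1.7]
opening: 0.0398
gripper_force: 12.0
```

carry_out:
  moves:
    - {"jaw": 0.03,"dx": 0,"dy": 0,"dz": 0.001,"yaw": 0}
    - {"jaw": 0.03,"dx": 0,"dy": 0,"dz": 0.001,"yaw": 0}
    - {"jaw": 0.03,"dx": 0,"dy": 0,"dz": 0,"yaw": 0}

```text
t: 8.55
tool_pos: [0.4584, 0.3551, 0.0155]
orientation: [0.0, -3.141, 0.0]
force: [-0.5, 0.9, -1.4]
opening: 0.0399
gripper_force: 12.0
```

carry_out:
  moves:
    - {"jaw": 0.03,"dx": 0,"dy": 0,"dz": 0.001,"yaw": 0}
    - {"jaw": 0.03,"dx": 0,"dy": 0,"dz": 0,"yaw": 0}

```text
t: 8.8
tool_pos: [0.4584, 0.3551, 0.0145]
orientation: [0.0, -3.141, 0.0]
force: [0.1, 0.1, -1.4]
opening: 0.0396
gripper_force: 12.0
```

carry_out:
  moves:
    - {"jaw": 0.03,"dx": 0,"dy": 0,"dz": 0.0007,"yaw": 0}
    - {"jaw": 0.03,"dx": 0,"dy": 0,"dz": 0,"yaw": 0}

```text
t: 9.05
tool_pos: [0.4586, 0.3552, 0.0141]
orientation: [-0.0, 3.141, 0.0]
force: [0.5, -0.3, 0.4]
opening: 0.0395
gripper_force: 12.0
```

carry_out:
  moves:
    - {"jaw": 0.03,"dx": 0,"dy": 0,"dz": 0.0007,"yaw": 0}
    - {"jaw": 0.03,"dx": 0,"dy": 0,"dz": 0,"yaw": 0}

```text
t: 9.3
tool_pos: [0.4586, 0.3552, 0.014]
orientation: [-0.0, 3.141, 0.0]
force: [-2.8, -3.7, 7.1]
opening: 0.0398
gripper_force: 12.0
```

Contact at about 7 N, so the bush is on the tray floor. I'll release it and rise.

carry_out:
  moves:
    - {"jaw": 0.05,"dx": 0,"dy": 0,"dz": 0,"yaw": 0}
    - {"jaw": 0.06,"dx": 0,"dy": 0,"dz": 0,"yaw": 0}
    - {"jaw": 0.06,"dx": 0,"dy": 0,"dz": 0,"yaw": 0}
    - {"jaw": 0.06,"dx": 0,"dy": 0,"dz": -0.015,"yaw": 0}
    - {"jaw": 0.06,"dx": 0,"dy": 0,"dz": -0.035,"yaw": 0}
    - {"jaw": 0.07,"dx": 0,"dy": 0,"dz": -0.05,"yaw": 0}
    - {"jaw": 0.07,"dx": 0,"dy": 0,"dz": -0.05,"yaw": 0}
    - {"jaw": 0.07,"dx": 0,"dy": 0,"dz": -0.05,"yaw": 0}

```text
t: 10.3
tool_pos: [0.4585, 0.3552, 0.2162]
orientation: [-0.0, 3.14, 0.001]
force: [-0.6, 0.3, -0.2]
opening: 0.0703
gripper_force: 0.0
```

```bash
python3 - <<'E'
from h import *
a,m=snap('wrist','w5.png');b,n=snap('scene','s5.png');s=read_state();print(s['tool_pos'],s['opening'],cv2.Rodrigues(s['orientation'])[0].round(3))
x=cv2.resize(b[180:260,310:430],(480,320),interpolation=cv2.INTER_CUBIC);y=cv2.resize(a[60:300,120:400],(373,320))
cv2.imwrite('pics/c5.png',np.hstack([x,y])[:,:800,::-1])
E
```

```text
[0.46162836 0.35725199 0.22230894] 0.06976962676716832 [[-1.    -0.     0.011]
 [-0.     1.     0.007]
 [-0.011  0.007 -1.   ]]
```

View pics/c5.png

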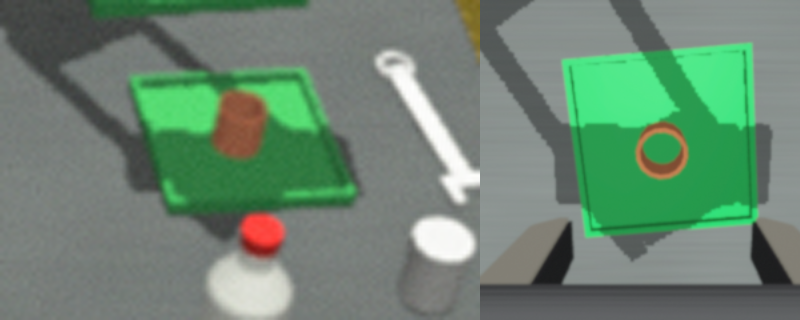

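The bush stands upright near the centre of the tray, at crop positions (240,125) and (662,152). On to the bar.

carry_out:
  moves:
    - {"jaw": 0.07,"dx": -0.0041,"dy": -0.047,"dz": 0,"yaw": 0}
    - {"jaw": 0.07,"dx": -0.0041,"dy": -0.047,"dz": 0,"yaw": 0}
    - {"jaw": 0.07,"dx": -0.0041,"dy": -0.047,"dz": 0,"yaw": 0}
    - {"jaw": 0.07,"dx": -0.0041,"dy": -0.047,"dz": 0,"yaw": 0}
    - {"jaw": 0.07,"dx": -0.0041,"dy": -0.047,"dz": 0,"yaw": 0}
    - {"jaw": 0.07,"dx": -0.0041,"dy": -0.047,"dz": 0,"yaw": 0}
    - {"jaw": 0.07,"dx": -0.0041,"dy": -0.047,"dz": 0,"yaw": 0}
    - {"jaw": 0.07,"dx": -0.0041,"dy": -0.047,"dz": 0,"yaw": 0}

```text
t: 11.4
tool_pos: [0.4912, -0.0223, 0.2137]
orientation: [-0.0, 3.141, -0.0]
force: [0.4, 0.2, 0.2]
opening: 0.0703
gripper_force: 0.0
```

carry_out:
  moves:
    - {"jaw": 0.07,"dx": 0,"dy": 0,"dz": 0,"yaw": 0.185}
    - {"jaw": 0.07,"dx": 0,"dy": 0,"dz": 0,"yaw": 0.185}
    - {"jaw": 0.07,"dx": 0,"dy": 0,"dz": 0,"yaw": 0.185}
    - {"jaw": 0.07,"dx": 0,"dy": 0,"dz": 0,"yaw": 0.185}
    - {"jaw": 0.07,"dx": 0,"dy": 0,"dz": 0,"yaw": 0.185}
    - {"jaw": 0.07,"dx": 0,"dy": 0,"dz": 0,"yaw": 0.185}
    - {"jaw": 0.07,"dx": 0,"dy": 0,"dz": 0,"yaw": 0.185}
    - {"jaw": 0.07,"dx": 0,"dy": 0,"dz": 0,"yaw": 0.185}

```text
t: 12.4
tool_pos: [0.4913, -0.0208, 0.2136]
orientation: [2.125, 2.314, 0.0]
force: [-0.1, 0.2, 0.4]
opening: 0.0698
gripper_force: 0.0
```

carry_out:
  moves:
    - {"jaw": 0.07,"dx": 0,"dy": 0,"dz": 0,"yaw": 0.12}
    - {"jaw": 0.07,"dx": 0,"dy": 0,"dz": 0,"yaw": 0}
    - {"jaw": 0.07,"dx": 0,"dy": 0,"dz": 0,"yaw": 0}

```text
t: 12.78
tool_pos: [0.4913, -0.0208, 0.2134]
orientation: [2.25, 2.192, 0.0]
force: [-0.1, 1.0, 0.0]
opening: 0.0699
gripper_force: 0.0
```

```bash
python3 - <<'E'
from h import *
a,m=snap('wrist','w6.png');s=read_state();print(s['tool_pos'],s['q'].round(2),cv2.Rodrigues(s['orientation'])[0].round(3))
print(proj(m,np.array([.4915,-.021,.131])))
hsv=cv2.cvtColor(np.ascontiguousarray(a),cv2.COLOR_RGB2HSV)
kr=(cv2.inRange(hsv,(0,120,60),(4,255,255))|cv2.inRange(hsv,(175,120,60),(180,255,255)))
for c in cv2.findContours(kr,0,1)[0]:
    if cv2.contourArea(c)>100: print(cv2.boundingRect(c),cv2.minAreaRect(c))
E
```

```text
[ 0.49132012 -0.02080847  0.21336144] [-0.15 -0.16  1.79 -0.    1.52 -0.12] [[ 0.027  1.     0.   ]
 [ 1.    -0.027 -0.   ]
 [-0.     0.    -1.   ]]
[257.04688608 198.60596852]
(249, 120, 13, 154) ((255.0, 196.5), (153.0, 12.0), 90.0)
```

View pics/w6.png

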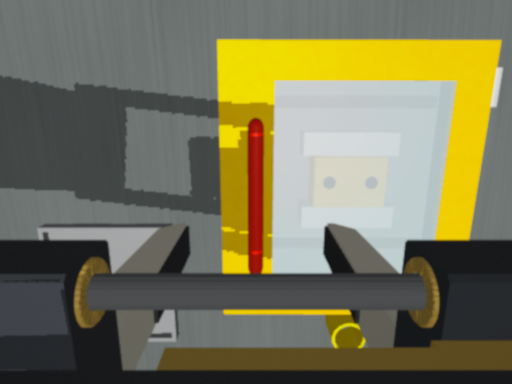

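The bar is vertical at column 255, rows 120–274, within 2 px of the prediction, and it is centred between the fingers. Descending to grip it.

carry_out:
  moves:
    - {"jaw": 0.07,"dx": 0,"dy": 0,"dz": 0.03,"yaw": 0}
    - {"jaw": 0.07,"dx": 0,"dy": 0,"dz": 0.03,"yaw": 0}
    - {"jaw": 0.07,"dx": 0,"dy": 0,"dz": 0.028,"yaw": 0}
    - {"jaw": 0.07,"dx": 0,"dy": 0,"dz": 0.01,"yaw": 0}
    - {"jaw": 0.04,"dx": 0,"dy": 0,"dz": 0,"yaw": 0}
    - {"jaw": 0.02,"dx": 0,"dy": 0,"dz": 0,"yaw": 0}
    - {"jaw": 0.005,"dx": 0,"dy": 0,"dz": 0,"yaw": 0}
    - {"jaw": 0.005,"dx": 0,"dy": 0,"dz": 0,"yaw": 0}
  grip_force: 20

```text
t: 13.82
tool_pos: [0.4919, -0.0209, 0.116]
orientation: [2.253, 2.188, 0.001]
force: [-0.4, -0.7, -0.4]
opening: 0.0343
gripper_force: 0.0
```

carry_out:
  moves:
    - {"jaw": 0.005,"dx": 0,"dy": 0,"dz": 0,"yaw": 0}
    - {"jaw": 0.005,"dx": 0,"dy": 0,"dz": 0,"yaw": 0}

```text
t: 14.08
tool_pos: [0.4913, -0.0208, 0.1153]
orientation: [-2.253, -2.189, 0.0]
force: [0.2, 0.3, -0.2]
opening: 0.0145
gripper_force: 0.0
```

```bash
python3 - <<'E'
import numpy as np
r=np.hypot(.19,.041);a=np.arctan2(.041,.19)
th=np.radians(np.arange(0,51,2.5));X=-r*np.cos(a+th);Z=r*np.sin(a+th)
print(np.c_[np.arange(0,51,2.5)[1:],np.diff(X)*1e3,np.diff(Z)*1e3].round(1).tolist(),X[-1]-X[0],Z[-1]-Z[0])
E
```

```text
[[2.5, 2.0, 8.2], [5.0, 2.3, 8.2], [7.5, 2.7, 8.0], [10.0, 3.0, 7.9], [12.5, 3.4, 7.8], [15.0, 3.7, 7.6], [17.5, 4.0, 7.5], [20.0, 4.4, 7.3], [22.5, 4.7, 7.1], [25.0, 5.0, 6.9], [27.5, 5.3, 6.6], [30.0, 5.6, 6.4], [32.5, 5.8, 6.2], [35.0, 6.1, 5.9], [37.5, 6.3, 5.6], [40.0, 6.6, 5.3], [42.5, 6.8, 5.1], [45.0, 7.0, 4.8], [47.5, 7.2, 4.4], [50.0, 7.4, 4.1]] 0.09927817632743562 0.13090273618975393
```

carry_out:
  moves:
    - {"jaw": 0.005,"dx": 0,"dy": 0,"dz": 0,"yaw": 0}
    - {"jaw": 0.005,"dx": 0,"dy": 0,"dz": 0,"yaw": 0}

```text
t: 14.32
tool_pos: [0.4906, -0.0208, 0.1152]
orientation: [-2.252, -2.188, 0.002]
force: [-4.5, -0.8, 4.0]
opening: 0.0113
gripper_force: 20.0
```

carry_out:
  moves:
    - {"jaw": 0.005,"dx": 0,"dy": 0.002,"dz": -0.0082,"yaw": 0}
    - {"jaw": 0.005,"dx": 0,"dy": 0.0023,"dz": -0.0082,"yaw": 0}
    - {"jaw": 0.005,"dx": 0,"dy": 0.0027,"dz": -0.008,"yaw": 0}
    - {"jaw": 0.005,"dx": 0,"dy": 0.003,"dz": -0.0079,"yaw": 0}
    - {"jaw": 0.005,"dx": 0,"dy": 0,"dz": 0,"yaw": 0}

```text
t: 14.95
tool_pos: [0.5004, -0.0211, 0.1481]
orientation: [-2.252, -2.188, 0.003]
force: [-8.9, 0.7, -0.9]
opening: 0.0114
gripper_force: 20.0
```

carry_out:
  moves:
    - {"jaw": 0.005,"dx": 0,"dy": 0.0028,"dz": -0.0078,"yaw": 0}
    - {"jaw": 0.005,"dx": 0,"dy": 0.0033,"dz": -0.0076,"yaw": 0}
    - {"jaw": 0.005,"dx": 0,"dy": 0.004,"dz": -0.0075,"yaw": 0}
    - {"jaw": 0.005,"dx": 0,"dy": 0.0044,"dz": -0.0073,"yaw": 0}
    - {"jaw": 0.005,"dx": 0,"dy": 0.0047,"dz": -0.0071,"yaw": 0}
    - {"jaw": 0.005,"dx": 0,"dy": 0.005,"dz": -0.0069,"yaw": 0}
    - {"jaw": 0.005,"dx": 0,"dy": 0,"dz": 0,"yaw": 0}

```text
t: 15.82
tool_pos: [0.5253, -0.0218, 0.1935]
orientation: [-2.253, -2.189, 0.001]
force: [-12.6, 0.1, 4.7]
opening: 0.011
gripper_force: 20.0
```

carry_out:
  moves:
    - {"jaw": 0.005,"dx": 0,"dy": 0.0053,"dz": -0.0066,"yaw": 0}
    - {"jaw": 0.005,"dx": 0,"dy": 0.0056,"dz": -0.0064,"yaw": 0}
    - {"jaw": 0.005,"dx": 0,"dy": 0.0058,"dz": -0.0062,"yaw": 0}
    - {"jaw": 0.005,"dx": 0,"dy": 0.0061,"dz": -0.0059,"yaw": 0}
    - {"jaw": 0.005,"dx": 0,"dy": 0.0063,"dz": -0.0056,"yaw": 0}
    - {"jaw": 0.005,"dx": 0,"dy": 0,"dz": 0,"yaw": 0}

```text
t: 16.58
tool_pos: [0.5549, -0.0226, 0.2258]
orientation: [2.253, 2.189, 0.001]
force: [-15.2, 0.4, 12.1]
opening: 0.0109
gripper_force: 20.0
```

carry_out:
  moves:
    - {"jaw": 0.005,"dx": 0,"dy": -0.0006,"dz": -0.0008,"yaw": 0}
    - {"jaw": 0.005,"dx": 0,"dy": 0,"dz": 0,"yaw": 0}

```text
t: 16.82
tool_pos: [0.5542, -0.0226, 0.2254]
orientation: [2.253, 2.189, 0.001]
force: [-7.8, -0.3, 5.9]
opening: 0.0112
gripper_force: 20.0
```

```bash
python3 - <<'E'
from h import *
a,m=snap('side','d7.png');b,n=snap('scene','s7.png');s=read_state();print(s['tool_pos'],s['force'])
x=cv2.resize(a[110:270,150:330],(390,347),interpolation=cv2.INTER_CUBIC);y=cv2.resize(b[130:290,180:340],(347,347),interpolation=cv2.INTER_CUBIC)
cv2.imwrite('pics/c7.png',np.hstack([x,y])[:,:,::-1])
E
```

```text
[ 0.55422776 -0.02260084  0.22541789] [-8.08471276 -0.27145007  4.56622666]
```

View pics/c7.png

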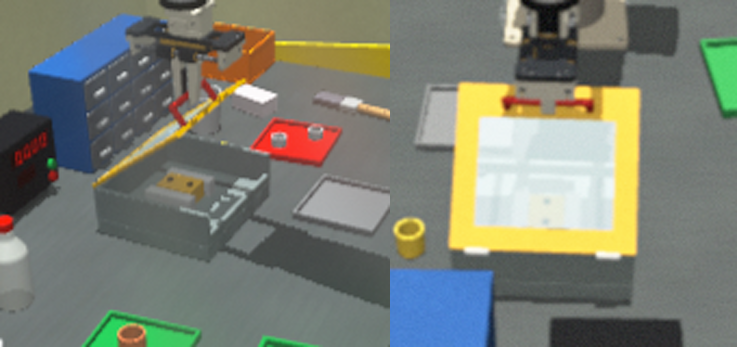

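The guard is up and held. In the side crop the plate edge runs from (95,185) to (245,85), and the bush is still in its tray at (130,335). I'll correct outward and do the last steps.

carry_out:
  moves:
    - {"jaw": 0.005,"dx": 0,"dy": -0.0006,"dz": -0.0006,"yaw": 0}
    - {"jaw": 0.005,"dx": 0,"dy": 0.0063,"dz": -0.0054,"yaw": 0}
    - {"jaw": 0.005,"dx": 0,"dy": 0.0065,"dz": -0.0052,"yaw": 0}
    - {"jaw": 0.005,"dx": 0,"dy": 0.0067,"dz": -0.0049,"yaw": 0}
    - {"jaw": 0.005,"dx": 0,"dy": 0.007,"dz": -0.0045,"yaw": 0}
    - {"jaw": 0.005,"dx": 0,"dy": 0.0072,"dz": -0.0042,"yaw": 0}
    - {"jaw": 0.005,"dx": 0,"dy": 0,"dz": 0,"yaw": 0}
    - {"jaw": 0.005,"dx": 0,"dy": 0,"dz": 0,"yaw": 0}

```text
t: 17.92
tool_pos: [0.5875, -0.0236, 0.2494]
orientation: [2.253, 2.188, 0.001]
force: [-6.5, -0.0, 5.6]
opening: 0.0114
gripper_force: 20.0
```

```bash
python3 - <<'E'
from h import *
a,m=snap('side','d8.png');b,n=snap('scene','s8.png');s=read_state();p=s['tool_pos'];print(p,s['force'],s['opening'],s['gripper_force'])
r=np.hypot(.19,.041);h=p[2]+.0158-.09;d=.19-(p[0]-.4906)
print('angle',np.degrees(np.array([np.arctan2(h,d),np.arcsin(h/r),np.arccos(d/r)])-.2125))
# predicted guard corners (front edge, top face) for angles, in scene and side
f=.029;ex=np.array([np.cos(f),-np.sin(f),0]);ey=np.array([np.sin(f),np.cos(f),0]);H=np.array([.682,-.027,.09])
for t in (45,50,55):
    c=np.radians(t);F=H-ex*.22*np.cos(c)+np.array([0,0,.22*np.sin(c)])+.006*(ex*np.sin(c)+np.array([0,0,np.cos(c)]))
    print(t,[proj(M,F+ey*k).round(1).tolist() for M in(m,n) for k in(-.12,.12)])
x=cv2.resize(a[110:230,170:290],(400,400),interpolation=cv2.INTER_CUBIC);y=cv2.resize(b[130:250,200:320],(400,400),interpolation=cv2.INTER_CUBIC)
cv2.imwrite('pics/c8.png',np.hstack([x,y])[:,:,::-1])
E
```

```text
[ 0.58739517 -0.02359809  0.24937652] [-5.78205728 -0.46802959  5.321591  ] 0.011110019759049811 20.002319812774658
angle [49.80888387 52.14583188 49.17095116]
45 [[256.8, 139.4], [224.6, 164.6], [210.5, 166.3], [295.3, 169.0]]
50 [[253.3, 135.7], [220.7, 160.5], [209.7, 165.9], [295.6, 168.6]]
55 [[249.6, 132.3], [216.6, 156.7], [208.8, 166.1], [296.0, 168.9]]
```

View pics/c8.png

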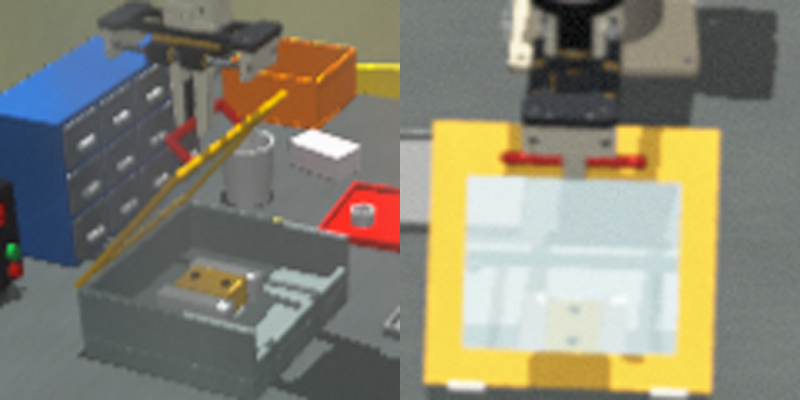

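The side crop puts the guard's front corners at about (255.5,137.6) and (224,162.5), which means about 47–48°; the arm kinematics say 49–50°. I'll nudge up by about 1° and hand in.

carry_out:
  moves:
    - {"jaw": 0.005,"dx": 0,"dy": 0.0015,"dz": -0.0013,"yaw": 0}
    - {"jaw": 0.005,"dx": 0,"dy": 0.0015,"dz": -0.0013,"yaw": 0}
    - {"jaw": 0.005,"dx": 0,"dy": 0,"dz": 0,"yaw": 0}
    - {"jaw": 0.005,"dx": 0,"dy": 0,"dz": 0,"yaw": 0}
    - {"jaw": 0.005,"dx": 0,"dy": 0,"dz": 0,"yaw": 0}

```text
t: 18.65
tool_pos: [0.5901, -0.0237, 0.2508]
orientation: [2.253, 2.189, -0.0]
force: [-4.6, 0.2, 3.0]
opening: 0.0112
gripper_force: 20.0
```

```bash
python3 -c "
from plant import *
print(read_state()['tool_pos'],read_state()['gripper_force']);print(close_job())"
```

```text
[ 0.59008464 -0.02367859  0.2508176 ] 20.002344846725464
the job is handed in; nothing more can be done
None
```

The job is handed in: the copper bush (squeezed with 12 N) stands upright in the smaller green tray, and the gripper is holding the guard open at an estimated 48–51°; `close_job` gave no verdict.

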